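# Snap the battery cover onto a tap's control box

### The job

The batteries are in, so close the sensor tap's control box with its battery cover, the thin flat plate lying on the chopping board. The plate is too thin to pick up where it lies: slide it lengthwise until one end hangs well out over an edge of the board, pinch it there across its width and lift it off. Lay it over the open battery bay and press its corners down until all four clips have snapped over it and it sits fully home; leave the box lying on the drainboard, and do not push the ball valve, the brass elbow or the cup about.

Things in the scene. Friction and masses are not known exactly. Their poses are not given: they have to be found in the camera images.
- cover: the battery cover: flat smooth mid-grey plastic plate, 160 (its x) x 64 (its y) x 3 mm, 60 g, the same either way round, low thumb ribs near both ends. Origin at the centre of its underside, z up. It starts flat on the board, lengthwise along the board's y, up to 13 degrees askew. It slides easily on the board; fingertips grip it far better: pressing on it with a few newtons drags it along
- board: white plastic chopping board 200 (its x) x 280 (its y) x 25 mm lying on the drainboard; it cannot be moved. Origin at the centre of its underside; the top is 25 mm above it, the edges are at x = +-100 and y = +-140 mm
- control_box: the tap's control box, on its back, battery bay open upwards: mid-grey plastic, loose, 0.8 kg, 212 (its x, with a 14 mm mounting ear at each end) x 82 (its y) x 52 mm high. Origin at the centre of its underside, z up. Between the end blocks (|x| below 62 mm) it is only 58 mm wide, 6 mm less than the cover: fingers holding the cover across its width pass down outside it, with room to open
- seat (a point): centre of the flat seat on which the home cover's underside rests, 40 mm above the box's underside; axes as the box: the cover's length goes along x, either way round. Both end blocks are solid up to this height from |x| = 53 mm outwards; the battery cells in the bay lie lower
- mouth (a point): centre of the mouth of the rim, 12 mm above the seat. The rim surrounds the two end blocks only. It is clear of the home cover by 1.5 mm at the sides and 1.2 mm at the ends, upright; from 8 mm above the seat it leans outwards, and at the mouth it is about 4 mm clear
- clip_1 (a point): lower edge of a sprung clip's black nose (11 mm wide) in the end wall at the box's x = -78, y = -18 mm, 3.2 mm above the seat; it reaches 2 mm over the cover's end. A cover laid in loosely rests on the noses' slopes, underside about 6 mm above the seat; each corner then takes about 5 to 10 N straight down (best 12 to 16 mm inside its clip, over the end block) to pass its clip onto the seat
- clip_2 (a point): lower edge of a sprung clip's black nose (11 mm wide) in the end wall at the box's x = -78, y = +18 mm, 3.2 mm above the seat; it reaches 2 mm over the cover's end
- clip_3 (a point): lower edge of a sprung clip's black nose (11 mm wide) in the end wall at the box's x = +78, y = -18 mm, 3.2 mm above the seat; it reaches 2 mm over the cover's end
- clip_4 (a point): lower edge of a sprung clip's black nose (11 mm wide) in the end wall at the box's x = +78, y = +18 mm, 3.2 mm above the seat; it reaches 2 mm over the cover's end
- cover_end_1 (a point): middle of the cover's short edge at its -x end, on the underside
- cover_end_2 (a point): middle of the cover's short edge at its +x end, on the underside
- cover_corner_1 (a point): corner of the cover's underside at its x = -80, y = -32 mm
- cover_corner_2 (a point): corner of the cover's underside at its x = -80, y = +32 mm
- cover_corner_3 (a point): corner of the cover's underside at its x = +80, y = -32 mm
- cover_corner_4 (a point): corner of the cover's underside at its x = +80, y = +32 mm
- elbow: bystander: brass elbow fitting, 44 x 44 x 28 mm, at the back between board and box
- cup: bystander: small grey-blue coffee cup with a handle, 89 x 61 x 52 mm, behind the box
- ball_valve: bystander: brass ball valve with a red lever, 119 mm long, behind the board

How it is judged:
By the outcome, as a careful person would: the job done as asked, in the order asked, and still so for the second after the job is handed in, with the robot touching nothing.
It also fails if it takes over 67 s, if anything falls off the work surface, if the arm or the gripper's body presses on something with over 40 N, if the wrist force passes 120 N, or if a joint passes its speed limit or range.

### The arm

A 6-joint arm with a two-finger parallel gripper is mounted at the origin on a cart in front of the work surface, level with it; the furniture and walls round the work are solid. World frame = base frame: x ahead of the robot, y to its left, z up, the work surface at z = 0. Lengths are in mm, angles in rad, forces in N, time in s.
With the tool pointing down it reaches from about 300 to 875 mm from the base axis. Payload 6.4 kg.
Tool frame: the origin (TCP) lies midway between the tips of the shut fingers; the grasp point (between the pads) lies 19 mm behind it; z points along the fingers, y is the line along which they close (so a half turn about z gives the same grasp; the last joint's range is limited). The gripper opens to 85 mm and grips with 20 to 120 N. Pads are 22 mm wide; open, the fingers measure 114 mm over their backs; the gripper's body (76 mm by 85 mm) begins 54 mm behind the grasp point. The pads swing forward as they close: fully open they stand 13 mm farther back than shut.
Start: joints at [0.933, 0.181, 1.607, -0, 1.354, -0.206], TCP at [240.632, 522.243, 231.288] pointing down, gripper open.
Joint ranges: [-2.99, 2.99], [-0.89, 2.07], [0.3, 2.58], [-1.14, 4.28], [0, 2.63], [-3.12, 3.12]. Speed limits (rad/s): [2.57, 2.57, 3.01, 3.14, 3.14, 3.14].

### API

Orientations are given as a unit quaternion [x, y, z, w].
In Python, from workcell import ctrl gives the robot as it stands. The module is installed in compiled form; this text tells all that it offers.
- The arm moves only by the tool send_rows, never from a script. Its argument "plan" is one flat list of numbers, 6 for each row, row after row: the shift along the world's x, y, z in m, then the turn, a rotation vector about the world's x, y, z in rad. In form: [tx, ty, tz, ax, ay, az, tx, ty, tz, ax, ay, az, ...]. A call has exactly 5 rows; each row shifts and turns the commanded pose from where the row before left it; what a row does not reach is not made up. A row lasts 1/8 s, in which the tool goes at most 62.5 mm and 10.7 degrees, less where a joint would pass 70% of its speed; a pose out of reach is approached as far as the arm can. A call is refused whole if a number of a shift passes 0.0625 or a number of a turn 0.188, either way. A call with a gripper value outside its range is refused whole. "grip" is the closure, from 0 (fully open) to 1 (shut), set as the call begins (left out, the last holds). The fingers move at their own pace and stop on an object; "force" is the grip in N (left out, the last holds). Time passes only in rows, so rows that do not move let the fingers close, or fill a call up. It gives the time, the measured TCP pose, the force, the opening and the grip force at its end, in the units of the state.
- ctrl.get_obs(): the state, without advancing time (a new reading comes with each control period).
- ctrl.capture(name): name is "scene" or "top"; returns a dict with "image" (400x640x3 uint8, red, green, blue), "K" (3x3 intrinsics, pixels), "dist_coeffs" ([k1, k2, p1, p2, k3] as OpenCV has them; the pictures are not rectified), "T" (4x4, takes a point from camera to world coordinates). Camera axes: x right, y up, looking along -z (the intrinsics and any distortion apply to the point x, -y, -z); pixel columns grow to the right and rows downward; lengths in mm; the calibration is good to about 2 mm. A picture is of the moment at which its call begins. There is no depth.
- ctrl.hand_in(): hands the job in; it is judged then, once.
The state is a dict: "time_s": time; "joints": joint angles; "joint_velocities": joint speeds; "tau": joint torques, N m; "ee_pos": TCP position; "ee_rot": TCP orientation; "contact_force": force on the tool from outside, world axes, zero at the start; "ft_torque": the same for the moment, N m; "gripper_width": opening from 0.0 (shut) to 1.0 (fully open); "gripper_force": force on a finger pad.
Only numpy, scipy, OpenCV 4.12 (cv2) and the standard library are available. Lean on these libraries where they do the work, as an engineer would, in place of code of your own. Each camera call takes 0.05 s, during which the arm holds its last target. There are 200 camera calls.

## Working session

There is one attempt and no reset: what is moved stays moved. The work goes in short steps, Python scripts to look and compute and a tool call to move; the robot and the scene stay as the last step left them, time stands still between calls to the robot, and variables do not carry over. Pictures are saved under pics/ and viewed, at most 10 in all, crops included, and the job is handed in when it is done.

Besides the shell and the picture viewer there is one more tool, called by a JSON object that holds its "fn" and its "kwargs", one argument or row to a line. send_rows: Moves the arm, as the interface text tells. Its arguments: {"type":"object","properties":{"plan":{"type":"array"},"grip":{"type":"number"},"force":{"type":"number"}},"required":["plan"]}

```bash
mkdir -p pics; cat > h.py <<'E'
import numpy as np, cv2
from workcell import ctrl
def cap(n,save=None):
    c=ctrl.capture(n)
    if save: cv2.imwrite('pics/'+save,c['image'][:,:,::-1])
    return c
def ray(c,px,z):
    p=cv2.undistortPoints(np.array(px,float).reshape(-1,1,2),np.array(c['K']),np.array(c['dist_coeffs'])).reshape(-1,2)
    T=np.array(c['T']); d=np.c_[p[:,0],-p[:,1],-np.ones(len(p))]@T[:3,:3].T
    o=T[:3,3]; return o+d*((z-o[2])/d[:,2])[:,None]
def proj(c,P):
    T=np.array(c['T']); q=(np.array(P,float).reshape(-1,3)-T[:3,3])@T[:3,:3]
    q=q*[1,-1,-1]
    return cv2.projectPoints(q,np.zeros(3),np.zeros(3),np.array(c['K']),np.array(c['dist_coeffs']))[0].reshape(-1,2)
E
python3 - <<'E'
from h import *
a=cap('top','top0.png');b=cap('scene','scene0.png')
print(a['T'],b['T'],a['K']);print(ctrl.get_obs())
E
```

```text
[[ 2.18054389e-02  9.94342399e-01 -1.03960164e-01  4.34067410e+02]
 [-9.99747209e-01  2.11168277e-02 -7.71997146e-03 -3.90098072e+01]
 [-5.48098607e-03  1.04102221e-01  9.94551500e-01  1.30550249e+03]
 [ 0.00000000e+00  0.00000000e+00  0.00000000e+00  1.00000000e+00]] [[ 5.90775469e-01  6.18955910e-01 -5.17569248e-01 -1.47883165e+02]
 [-8.06788145e-01  4.60167636e-01 -3.70592278e-01 -5.45762442e+02]
 [ 8.78833626e-03  6.36505560e-01  7.71222041e-01  1.11388133e+03]
 [ 0.00000000e+00  0.00000000e+00  0.00000000e+00  1.00000000e+00]] [[506.63865572   0.         326.44465228]
 [  0.         506.63865572 200.77376078]
 [  0.           0.           1.        ]]
{'time_s': 0.1, 'joints': array([ 9.32670377e-01,  1.81500317e-01,  1.60790634e+00, -4.02651261e-05,
        1.35380200e+00, -2.06265480e-01]), 'joint_velocities': array([-6.75257197e-05, -7.85391699e-04, -2.58380086e-03, -1.76094892e-04,
       -2.91278062e-05,  4.45210282e-04]), 'tau': array([ 8.33164449e-04, -4.45879304e+01, -3.52237022e+01, -3.09784937e-04,
        4.15561357e-03,  2.61914215e-05]), 'ee_pos': array([240.34527956, 521.80731512, 230.45617471]), 'ee_rot': array([ 2.14251834e-01,  9.76778121e-01, -7.45107146e-04, -3.13159516e-04]), 'contact_force': array([-0.10611067,  0.26384593,  0.09507147]), 'ft_torque': array([-0.01773155,  0.04590603,  0.02510091]), 'gripper_force': 0.0, 'gripper_width': 1.00444488734016}
```

View pics/top0.png

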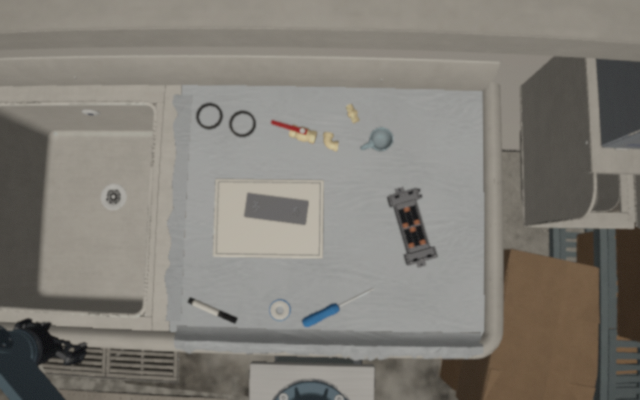

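View pics/scene0.png

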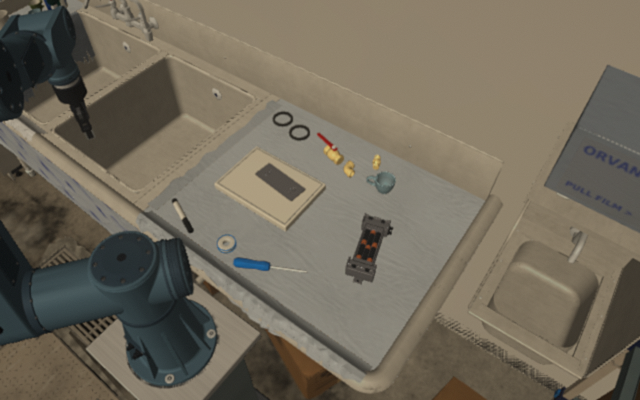

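The top view shows the board centred at about (269,218), the dark cover on it at (277,208) and the box at (412,227). The valve, elbow and cup are behind them, near (295,130), (331,142) and (378,139).

```bash
python3 - <<'E'
from h import *
c=cap('top'); g=cv2.cvtColor(c['image'],cv2.COLOR_RGB2GRAY); im=c['image']
def roi(m,x0,x1,y0,y1):
    k=np.zeros_like(m);k[y0:y1,x0:x1]=m[y0:y1,x0:x1];return k
print(g[208,262],g[190,235],g[218,200],g[208,240])
def rect(m,z,nm):
    ct=max(cv2.findContours(m,cv2.RETR_EXTERNAL,cv2.CHAIN_APPROX_NONE)[0],key=cv2.contourArea).reshape(-1,2)
    P=ray(c,ct,z)[:,:2].astype(np.float32); r=cv2.minAreaRect(P); print(nm,r); print(cv2.boxPoints(r).round(1).tolist()); return ct
# cover
m=roi((g<140).astype(np.uint8),225,318,186,250); rect(m,28,'cover')
m=roi(((im[:,:,0].astype(int)-im[:,:,2])>12).astype(np.uint8)*(g>120),205,330,172,265)
m=cv2.morphologyEx(m,cv2.MORPH_CLOSE,np.ones((9,9)));rect(m,25,'board')
m=roi((g<125).astype(np.uint8),375,450,175,280);m=cv2.morphologyEx(m,cv2.MORPH_CLOSE,np.ones((9,9)));rect(m,48,'box')
b=cap('scene')
big=cv2.resize(im[170:285,360:460],None,fx=5,fy=5,interpolation=cv2.INTER_CUBIC)
i2=b['image'];big2=cv2.resize(i2[200:300,325:415],None,fx=5,fy=5,interpolation=cv2.INTER_CUBIC)
o=np.zeros((575,800,3),np.uint8);o[:575,:390]=big[:,:390];o[:500,395:800]=big2[:,:405]
cv2.imwrite('pics/box.png',o[:,:,::-1])
E
```

```text
102 176 156 176
cover ((545.4954833984375, 98.5363998413086), (158.3716583251953, 62.39048767089844), 83.75404357910156)
[[505.8999938964844, 23.200000762939453], [567.9000244140625, 16.399999618530273], [585.0999755859375, 173.89999389648438], [523.0999755859375, 180.60000610351562]]
board ((521.3385009765625, 118.13671875), (197.68792724609375, 277.30810546875), 0.46847087144851685)
[[421.3999938964844, 256.0], [423.6000061035156, -21.299999237060547], [621.2999877929688, -19.700000762939453], [619.0, 257.6000061035156]]
box ((506.6459655761719, -242.60433959960938), (202.54660034179688, 88.25782775878906), 14.960372924804688)
[[397.3999938964844, -226.10000610351562], [420.20001220703125, -311.3999938964844], [615.9000244140625, -259.1000061035156], [593.0999755859375, -173.8000030517578]]
```

View pics/box.png

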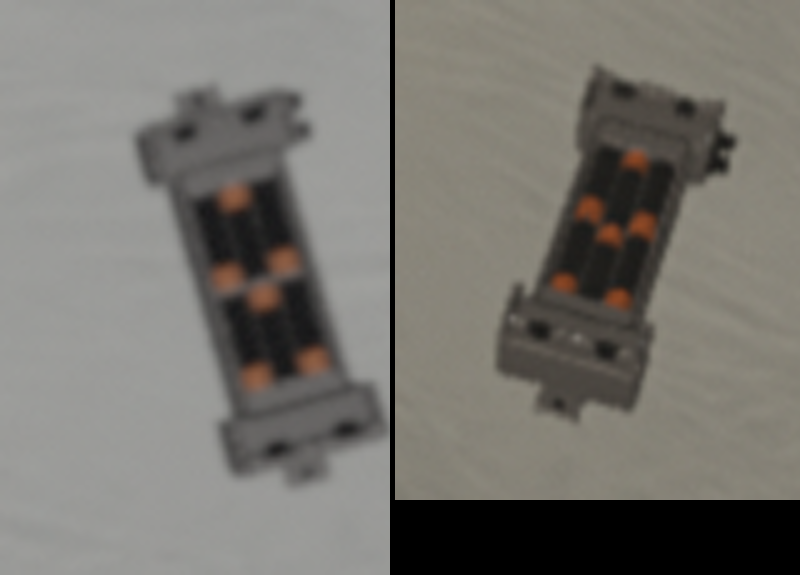

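The box crop shows black clip noses at crop (185,132), (254,114), (277,449) and (347,428) in the top view. The scene view (right half) has them at (625,90), (685,105), (540,328) and (605,348). I'll triangulate these.

```bash
python3 - <<'E'
from h import *
from scipy.optimize import least_squares
a=cap('top');b=cap('scene')
def cen(c,p,r=4):
    g=cv2.cvtColor(c['image'],cv2.COLOR_RGB2GRAY).astype(float); x,y=map(int,np.round(p))
    w=g[y-r:y+r+1,x-r:x+r+1]; w=np.clip(w.min()*0.4+np.median(w)*0.6-w,0,None); Y,X=np.mgrid[y-r:y+r+1,x-r:x+r+1]
    return np.array([(w*X).sum(),(w*Y).sum()])/w.sum()
pa=[(185,132),(254,114),(277,449),(347,428)];pb=[(625,90),(685,105),(540,328),(605,348)]
Q=[]
for p,q in zip(pa,pb):
    p=cen(a,(p[0]/5+360-.4,p[1]/5+170-.4),3);q=cen(b,((q[0]-395)/5+325-.4,q[1]/5+200-.4),3)
    f=lambda P:np.r_[proj(a,P)[0]-p,proj(b,P)[0]-q]
    s=least_squares(f,[500,-240,45]); Q.append(s.x); print(p.round(1),q.round(1),s.x.round(1),s.fun.round(2), ray(a,[p],46).round(1),ray(b,[q],46).round(1))
Q=np.array(Q);print('cen',Q.mean(0)); v=(Q[0]+Q[1]-Q[2]-Q[3])/2; print(v,np.degrees(np.arctan2(v[1],v[0]))); print(np.linalg.norm(Q[0]-Q[1]),np.linalg.norm(Q[2]-Q[3]))
E
```

```text
[396.5 196.1] [370.3 217.8] [ 581.5 -204.8   43. ] [-0.07  0.05  0.09 -0.01] [[ 581.3 -204.5   46. ]] [[ 579.2 -205.5   46. ]]
[410.2 192.3] [382.6 221.3] [ 591.8 -239.3   43. ] [-0.09  0.07  0.13 -0.02] [[ 591.6 -239.    46. ]] [[ 589.5 -239.9   46. ]]
[415.1 259.4] [353.5 265.7] [ 423.9 -252.5   41.6] [-0.12  0.09  0.16 -0.02] [[ 424.2 -252.1   46. ]] [[ 421.3 -253.4   46. ]]
[428.8 255.5] [366.7 269.7] [ 434.3 -287.    41.5] [-0.11  0.09  0.15 -0.02] [[ 434.5 -286.4   46. ]] [[ 431.6 -287.8   46. ]]
cen [ 507.88409478 -245.89593228   42.27337185]
[157.51138127  47.76697655   1.46939218] 16.87047680304252
36.03701270944441 36.035483911235374
```

{"fn": "send_rows", "kwargs": {
  "plan": [0.0306,-0.0413,-0.015,0,0,-0.125,0.0306,-0.0413,-0.015,0,0,-0.125,0.0306,-0.0413,-0.015,0,0,-0.125,0.0306,-0.0413,-0.015,0,0,-0.125,0.0306,-0.0413,-0.015,0,0,-0.125],
  "grip": 1,
  "force": 40
}}

```text
time_s: 0.92
ee_pos: [394.5, 314.4, 156.0]
ee_rot: [0.506, 0.863, 0.0, 0.0]
contact_force: [0.4, 1.0, -0.1]
gripper_width: 0.003
gripper_force: 0.0
```

{"fn": "send_rows", "kwargs": {
  "plan": [0.0306,-0.0413,-0.015,0,0,-0.125,0.0306,-0.0413,-0.015,0,0,-0.125,0.0306,-0.0413,-0.015,0,0,-0.125,0.0306,-0.0413,-0.015,0,0,-0.125,0.0306,-0.0413,-0.015,0,0,-0.125]
}}

```text
time_s: 1.55
ee_pos: [547.6, 107.7, 80.9]
ee_rot: [0.747, 0.665, 0.0, 0.0]
contact_force: [0.1, 0.8, 0.5]
gripper_width: -0.001
gripper_force: 0.0
```

{"fn": "send_rows", "kwargs": {
  "plan": [0,0,-0.01,0,0,0,0,0,-0.01,0,0,0,0,0,-0.01,0,0,0,0,0,-0.01,0,0,0,0,0,0,0,0,0]
}}

```text
time_s: 2.17
ee_pos: [545.6, 109.9, 40.4]
ee_rot: [0.745, 0.667, -0.001, -0.001]
contact_force: [-0.4, -0.9, -0.5]
gripper_width: 0.003
gripper_force: 0.0
```

{"fn": "send_rows", "kwargs": {
  "plan": [0,0,-0.005,0,0,0,0,0,-0.004,0,0,0,0,0,-0.003,0,0,0,0,0,-0.001,0,0,0,0,0,0,0,0,0]
}}

```text
time_s: 2.8
ee_pos: [546.7, 109.2, 28.3]
ee_rot: [0.745, 0.667, 0.0, 0.0]
contact_force: [-0.8, -0.8, 0.1]
gripper_width: 0.003
gripper_force: 0.0
```

{"fn": "send_rows", "kwargs": {
  "plan": [0,0,-0.001,0,0,0,0,0,-0.001,0,0,0,0,0,0,0,0,0,0,0,0,0,0,0,0,0,0,0,0,0]
}}

```text
time_s: 3.42
ee_pos: [547.9, 109.2, 28.1]
ee_rot: [0.745, 0.667, 0.001, 0.001]
contact_force: [-3.0, 0.2, 10.4]
gripper_width: -0.0
gripper_force: 5.5
```

{"fn": "send_rows", "kwargs": {
  "plan": [-0.0008,-0.007,0,0,0,0,-0.0012,-0.011,0,0,0,0,-0.0012,-0.011,0,0,0,0,-0.0012,-0.011,0,0,0,0,-0.001,-0.01,0,0,0,0]
}}

```text
time_s: 4.05
ee_pos: [543.1, 59.1, 28.0]
ee_rot: [0.745, 0.667, 0.002, 0.001]
contact_force: [-0.0, 2.2, 8.8]
gripper_width: 0.004
gripper_force: 4.1
```

```bash
cat > cov.py <<'E'
from h import *
def cover(z,x0,x1,y0,y1,save=None,th=128):
    c=cap('top',save); g=cv2.cvtColor(c['image'],cv2.COLOR_RGB2GRAY)
    m=np.zeros_like(g); m[y0:y1,x0:x1]=(g[y0:y1,x0:x1]<th)
    ct=max(cv2.findContours(m,cv2.RETR_EXTERNAL,cv2.CHAIN_APPROX_NONE)[0],key=cv2.contourArea).reshape(-1,2)
    r=cv2.minAreaRect(ray(c,ct,z)[:,:2].astype(np.float32)); print(r, cv2.boxPoints(r).round(1).tolist()); return c
E
python3 -c "
from cov import *
cover(28,225,375,186,250,'s1.png')"
```

```text
((522.5941162109375, 94.89227294921875), (160.45562744140625, 247.58123779296875), 1.1720497608184814) [[439.8999938964844, 217.0], [444.8999938964844, -30.5], [605.2999877929688, -27.200000762939453], [600.2999877929688, 220.3000030517578]]
```

View pics/s1.png

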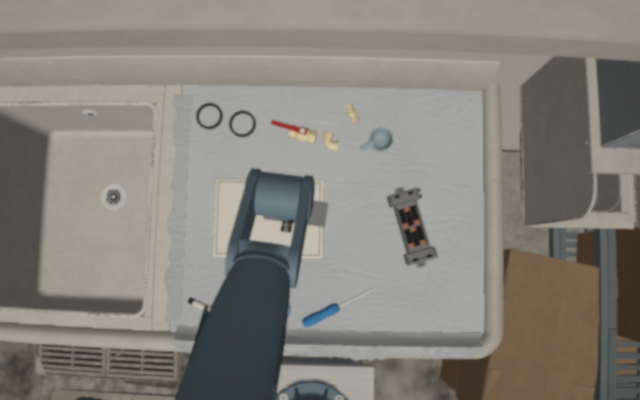

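The arm hides most of the cover, but its end now shows at (327,203)–(325,227). That is past the board edge at x=323, so it moves with the finger.

{"fn": "send_rows", "kwargs": {
  "plan": [-0.0012,-0.011,0,0,0,0,-0.0012,-0.011,0,0,0,0,-0.0012,-0.011,0,0,0,0,-0.0012,-0.011,0,0,0,0,-0.0012,-0.011,0,0,0,0]
}}

```text
time_s: 4.72
ee_pos: [537.1, 3.9, 28.0]
ee_rot: [0.745, 0.667, 0.001, 0.001]
contact_force: [1.0, 2.3, 9.0]
gripper_width: -0.001
gripper_force: 4.3
```

{"fn": "send_rows", "kwargs": {
  "plan": [0,0,0,0,0,0,0,0,0.003,0,0,0,0,0,0.02,0,0,0,-0.03,0.06,0.04,0,0,0,-0.03,0.06,0.04,0,0,0],
  "grip": 0
}}

```text
time_s: 5.35
ee_pos: [486.2, 101.0, 113.8]
ee_rot: [0.746, 0.666, -0.0, -0.0]
contact_force: [0.3, 0.4, 0.9]
gripper_width: 0.996
gripper_force: 0.0
```

```bash
python3 -c "
from cov import *
print(ctrl.get_obs()['ee_pos'])
cover(28,305,375,186,250,'s2.png')"
```

```text
[486.15401828 101.0065772  113.77713799]
((524.5789184570312, -27.457134246826172), (112.6179428100586, 60.54490661621094), 83.59014129638672) [[488.20001220703125, -80.0], [548.4000244140625, -86.80000305175781], [560.9000244140625, 25.100000381469727], [500.79998779296875, 31.899999618530273]]
```

View pics/s2.png

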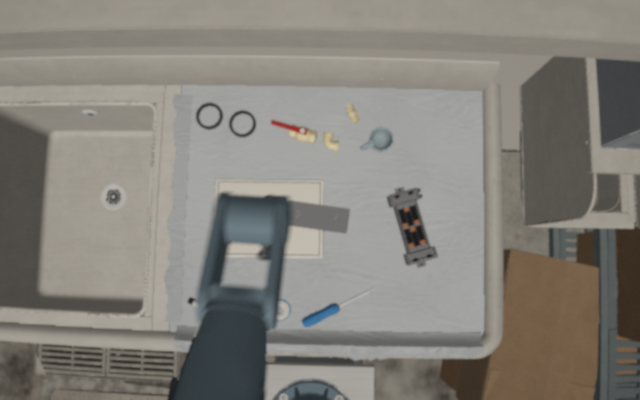

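The cover's end now lies at (349,208)–(347,233), about 62 mm beyond the board edge, and the cover is still straight. Next I go to the overhang and descend with the fingers open.

{"fn": "send_rows", "kwargs": {
  "plan": [0.0092,-0.036,-0.01,0,0,0,0.0092,-0.036,-0.01,0,0,0,0.0092,-0.0355,-0.01,0,0,0,0.0092,-0.0355,-0.01,0,0,0,0,0,0,0,0,0]
}}

```text
time_s: 6.02
ee_pos: [523.8, -44.6, 72.5]
ee_rot: [0.746, 0.666, -0.0, -0.001]
contact_force: [-0.7, 0.4, 0.8]
gripper_width: 0.999
gripper_force: 0.0
```

{"fn": "send_rows", "kwargs": {
  "plan": [0,0,-0.017,0,0,0,0,0,-0.017,0,0,0,0,0,-0.017,0,0,0,0,0,-0.015,0,0,0,0,0,0,0,0,0]
}}

```text
time_s: 6.65
ee_pos: [522.7, -42.1, 5.6]
ee_rot: [0.745, 0.667, -0.001, -0.001]
contact_force: [-0.0, 0.9, 0.1]
gripper_width: 0.999
gripper_force: 0.0
```

{"fn": "send_rows", "kwargs": {
  "plan": [0,0,0,0,0,0,0,0,0,0,0,0,0,0,0,0,0,0,0,0,0,0,0,0,0,0,0,0,0,0],
  "grip": 1,
  "force": 50
}}

```text
time_s: 7.28
ee_pos: [524.8, -43.0, 7.9]
ee_rot: [0.745, 0.667, 0.0, 0.001]
contact_force: [0.5, -0.8, 5.8]
gripper_width: 0.729
gripper_force: 53.7
```

{"fn": "send_rows", "kwargs": {
  "plan": [0,0,0.005,0,0,0,0,0,0.015,0,0,0,0,0,0.03,0,0,0,0,0,0.03,0,0,0,0,0,0,0,0,0]
}}

```text
time_s: 7.9
ee_pos: [526.1, -43.3, 90.4]
ee_rot: [0.745, 0.667, 0.001, 0.002]
contact_force: [-0.8, -0.2, -1.1]
gripper_width: 0.725
gripper_force: 54.5
```

```bash
python3 - <<'E'
from h import *
a=cap('top');b=cap('scene')
o=np.zeros((560,800,3),np.uint8)
o[:,:398]=cv2.resize(a['image'][160:300,270:370],(400,560))[:,:398]
o[:500,402:]=cv2.resize(b['image'][100:225,220:320],(400,500))[:,:398]
cv2.imwrite('pics/g.png',o[:,:,::-1])
print(ctrl.get_obs()['ee_pos'],ctrl.get_obs()['gripper_width'])
E
```

```text
[523.86899773 -42.69597054  87.48032701] 0.7282571274884402
```

View pics/g.png

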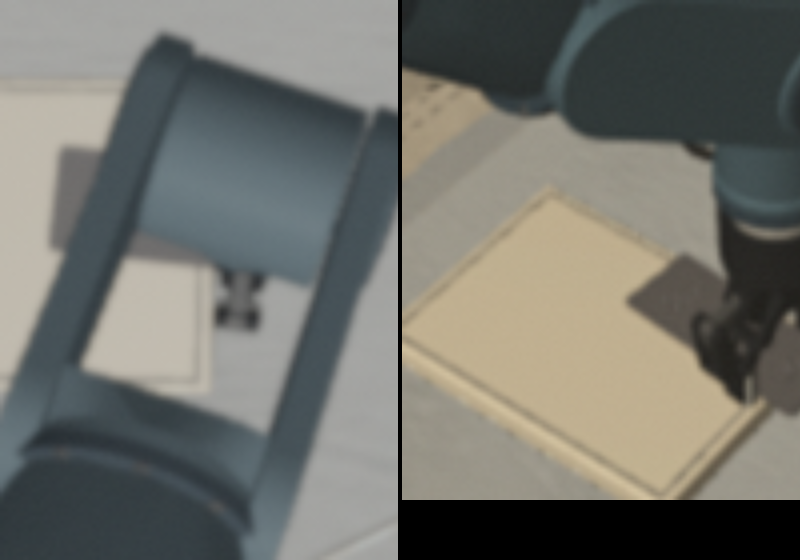

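The cover is held across its width and off the board. Its free end shows in the top view (crop (62,148) and (55,247)) and in the scene view (crop (685,255) and (627,297)). I'll triangulate those corners for height and tilt.

```bash
cat >> h.py <<'E'
from scipy.optimize import least_squares
def tri(a,b,p,q):
    s=least_squares(lambda P:np.r_[proj(a,P)[0]-p,proj(b,P)[0]-q],[500,-100,60]); return s.x,s.fun
E
python3 - <<'E'
from h import *
a=cap('top');b=cap('scene')
for p,q in [((62,148),(685,255)),((55,247),(627,297))]:
    x,f=tri(a,b,(270+p[0]/4-.4,160+p[1]/4-.4),(220+(q[0]-402)/4-.4,100+q[1]/4-.4));print(x.round(1),f.round(2))
print(ctrl.get_obs()['ee_pos'],ctrl.get_obs()['ee_rot'])
E
```

```text
[567.4  69.4 104.9] [-0.06  0.05  0.1  -0.01]
[507.   72.  111.4] [-0.41  0.34  0.64 -0.03]
[523.02382624 -42.42859949  86.27526915] [ 7.45253790e-01  6.66780069e-01 -5.45413401e-04 -9.11720821e-04]
```

{"fn": "send_rows", "kwargs": {
  "plan": [-0.005,-0.02,0.006,0,0,-0.117,-0.005,-0.022,0.006,0,0,-0.117,-0.005,-0.022,0.006,0,0,-0.117,-0.005,-0.022,0.005,0,0,-0.117,-0.005,-0.022,0,0,0,-0.117]
}}

```text
time_s: 8.72
ee_pos: [498.3, -151.1, 109.4]
ee_rot: [0.907, 0.422, -0.0, -0.001]
contact_force: [0.3, -0.0, -0.4]
gripper_width: 0.725
gripper_force: 54.5
```

{"fn": "send_rows", "kwargs": {
  "plan": [-0.005,-0.022,0,0,0,-0.117,-0.005,-0.022,0,0,0,-0.117,-0.005,-0.022,0,0,0,-0.117,-0.005,-0.022,0,0,0,-0.117,-0.006,-0.018,0,0,0,-0.117]
}}

```text
time_s: 9.35
ee_pos: [472.0, -257.0, 108.8]
ee_rot: [0.99, 0.142, -0.001, -0.001]
contact_force: [-0.2, -0.1, -1.2]
gripper_width: 0.726
gripper_force: 54.5
```

{"fn": "send_rows", "kwargs": {
  "plan": [0,0,0,0,0,0,0,0,0,0,0,0,0,0,-0.01,0,0,0,0,0,-0.01,0,0,0,0,0,0,0,0,0]
}}

```text
time_s: 9.98
ee_pos: [472.3, -255.6, 88.8]
ee_rot: [0.989, 0.145, -0.001, -0.001]
contact_force: [-0.8, 0.5, -1.0]
gripper_width: 0.722
gripper_force: 54.5
```

```bash
python3 - <<'E'
from h import *
a=cap('top');b=cap('scene')
o=np.zeros((560,800,3),np.uint8)
o[:,:398]=cv2.resize(a['image'][160:300,360:460],(400,560))[:,:398]
o[:500,402:]=cv2.resize(b['image'][175:300,320:420],(400,500))[:,:398]
cv2.imwrite('pics/p.png',o[:,:,::-1])
for i in range(4): s=ctrl.get_obs();print(s['ee_pos'],s['ee_rot'],s['gripper_width'])
E
```

```text
[ 472.95594079 -256.44903442   89.99477174] [ 9.89492613e-01  1.44583098e-01 -1.81665969e-04 -2.54301520e-04] 0.7253021237064585
[ 472.95594079 -256.44903442   89.99477174] [ 9.89492613e-01  1.44583098e-01 -1.81665969e-04 -2.54301520e-04] 0.7253021237064585
[ 472.95594079 -256.44903442   89.99477174] [ 9.89492613e-01  1.44583098e-01 -1.81665969e-04 -2.54301520e-04] 0.7253021237064585
[ 472.95594079 -256.44903442   89.99477174] [ 9.89492613e-01  1.44583098e-01 -1.81665969e-04 -2.54301520e-04] 0.7253021237064585
```

View pics/p.png

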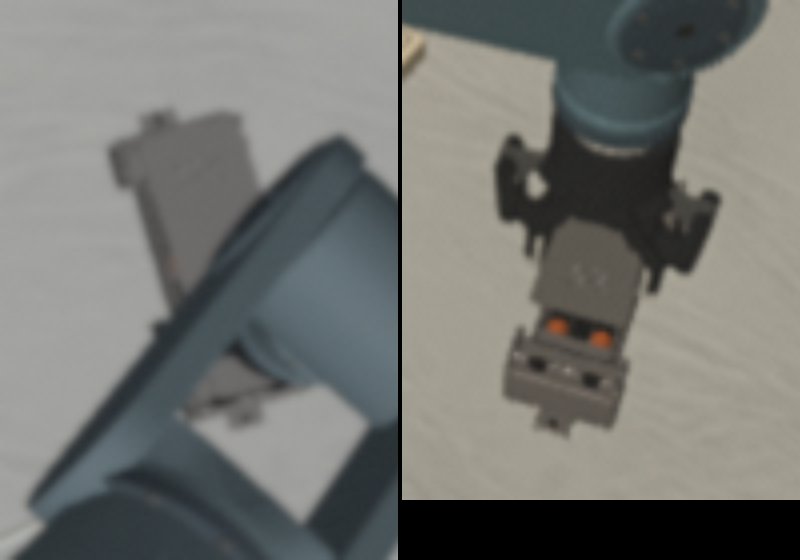

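The cover hangs above the box and looks aligned with it. Its far end runs (135,143)–(240,113) in the top crop. Its near end runs about (535,298)–(628,325) in the scene crop. I'll compare those with the predicted corners.

```bash
python3 - <<'E'
from h import *
a=cap('top');b=cap('scene')
t=np.radians(16.7);u=np.array([np.cos(t),np.sin(t),0]);v=np.array([-u[1],u[0],0])
C=np.array([507.5,-245.8,0])
for z in (108,111):
    P=[C+sx*80*u+sy*32*v+[0,0,z] for sx,sy in [(1,1),(1,-1),(-1,1),(-1,-1)]]
    print(z,'top',((proj(a,P)-[360,160]+.5)*4-.5).round().tolist()); print('scene',((proj(b,P)-[320,175]+.5)*4-.5+[402,0]).round().tolist())
# sharper crop
o=np.zeros((590,800,3),np.uint8)
o[:560]=cv2.resize(a['image'][180:222,384:444],(800,560),interpolation=cv2.INTER_CUBIC)
cv2.imwrite('pics/q.png',o[:,:,::-1])
E
```

```text
108 top [[141.0, 144.0], [243.0, 116.0], [216.0, 404.0], [319.0, 375.0]]
scene [[593.0, 113.0], [684.0, 139.0], [524.0, 301.0], [622.0, 330.0]]
111 top [[141.0, 144.0], [244.0, 115.0], [217.0, 404.0], [320.0, 375.0]]
scene [[594.0, 111.0], [685.0, 136.0], [524.0, 298.0], [623.0, 328.0]]
```

View pics/q.png

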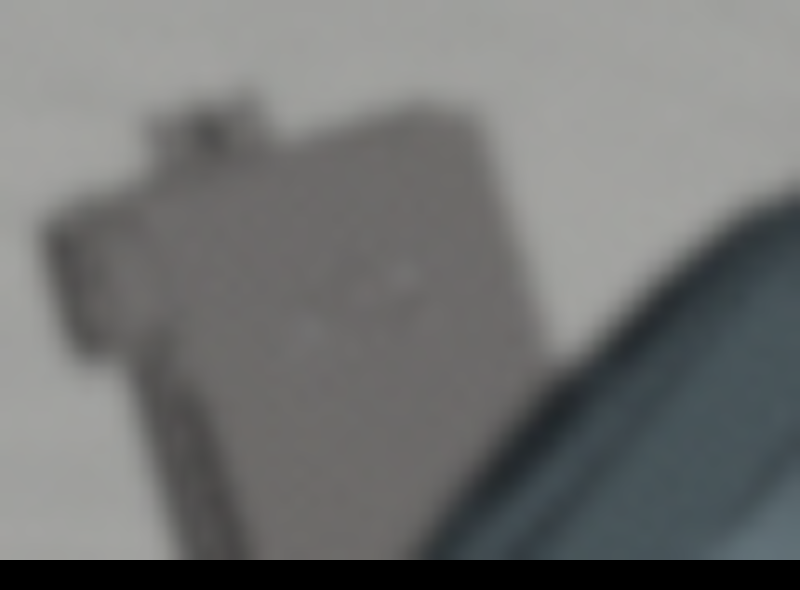

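{"fn": "send_rows", "kwargs": {
  "plan": [0,0,-0.01,0,0,0,0,0,-0.012,0,0,0,0,0,-0.012,0,0,0,0,0,-0.006,0,0,0,0,0,0,0,0,0]
}}

```text
time_s: 10.8
ee_pos: [472.6, -256.4, 49.5]
ee_rot: [0.99, 0.144, -0.001, -0.001]
contact_force: [0.1, 0.2, -0.6]
gripper_width: 0.726
gripper_force: 54.5
```

```bash
python3 - <<'E'
from h import *
a=cap('top');b=cap('scene')
t=np.radians(16.7);u=np.array([np.cos(t),np.sin(t),0]);v=np.array([-u[1],u[0],0])
s=ctrl.get_obs();print(s['ee_pos'],s['contact_force'])
C=np.array([507.5,-245.8,0]);zt=s['ee_pos'][2]+21
def sc(p,q): return p
P=np.array([C+sx*80*u+sy*32*v+[0,0,zt] for sx,sy in [(1,1),(1,-1),(-1,-1),(-1,1)]])
Q=np.array([C+sx*78*u+sy*18*v+[0,0,43] for sx,sy in [(1,1),(1,-1),(-1,-1),(-1,1)]])
o=np.zeros((590,800,3),np.uint8)
def crop(c,x0,y0,w,h,f):
    i=cv2.resize(c['image'][y0:y0+h,x0:x0+w],None,fx=f,fy=f,interpolation=cv2.INTER_CUBIC)
    k=((proj(c,P)-[x0,y0]+.5)*f-.5)
    cv2.polylines(i,[np.round(k*16).astype(int)],True,(255,255,0),1,cv2.LINE_AA,4)
    for q in ((proj(c,Q)-[x0,y0]+.5)*f-.5): cv2.circle(i,tuple(np.round(q).astype(int).tolist()),3,(0,255,0),1)
    return i
o[:588,:396]=crop(a,385,180,66,98,6)[:588,:396]; o[:588,402:]=crop(b,338,195,66,98,6)[:,:398]
cv2.imwrite('pics/r.png',o[:,:,::-1])
E
```

```text
[ 473.17263507 -256.8703207    50.41682796] [ 0.04229599  0.03961245 -0.27491245]Traceback (most recent call last):
  File "<stdin>", line 16, in <module>
ValueError: could not broadcast input array from shape (588,396,3) into shape (588,398,3)
```

```bash
python3 - <<'E'
from h import *
a=cap('top');b=cap('scene')
t=np.radians(16.7);u=np.array([np.cos(t),np.sin(t),0]);v=np.array([-u[1],u[0],0])
C=np.array([507.5,-245.8,0])
P=np.array([C+sx*80*u+sy*32*v+[0,0,71] for sx,sy in [(1,1),(1,-1),(-1,-1),(-1,1)]])
for c,x0,y0 in ((a,385,180),(b,338,195)): print(((proj(c,P)-[x0,y0]+.5)*6-.5+[0 if c is a else 402,0]).round().tolist())
o=np.zeros((588,798,3),np.uint8)
f=lambda c,x0,y0:cv2.resize(c['image'][y0:y0+98,x0:x0+66],None,fx=6,fy=6,interpolation=cv2.INTER_CUBIC)
o[:,:396]=f(a,385,180);o[:,402:]=f(b,338,195)
cv2.imwrite('pics/r.png',o[:,:,::-1])
E
```

```text
[[49.0, 107.0], [199.0, 65.0], [309.0, 442.0], [159.0, 485.0]]
[[574.0, 99.0], [708.0, 137.0], [615.0, 421.0], [472.0, 378.0]]
```

View pics/r.png

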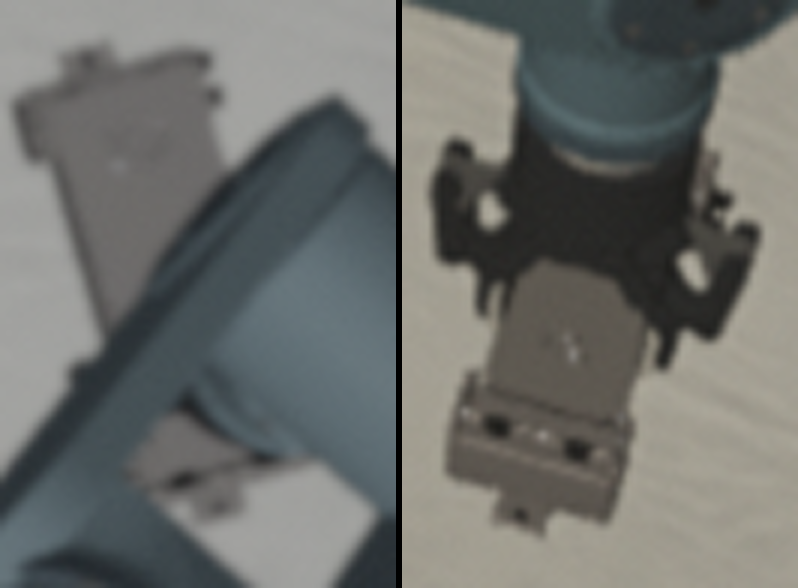

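In both crops the cover edges agree with the predicted position over the seat to within about 1 mm. The near end is at scene (480,388)–(622,425) and the right side at top (226,165). I'll descend.

{"fn": "send_rows", "kwargs": {
  "plan": [0,0,-0.004,0,0,0,0,0,-0.004,0,0,0,0,0,-0.004,0,0,0,0,0,-0.003,0,0,0,0,0,0,0,0,0]
}}

```text
time_s: 11.62
ee_pos: [472.8, -256.6, 34.9]
ee_rot: [0.99, 0.144, -0.0, -0.0]
contact_force: [0.4, 0.7, -0.3]
gripper_width: 0.725
gripper_force: 54.5
```

{"fn": "send_rows", "kwargs": {
  "plan": [0,0,-0.002,0,0,0,0,0,-0.002,0,0,0,0,0,0,0,0,0,0,0,0,0,0,0,0,0,0,0,0,0]
}}

```text
time_s: 12.25
ee_pos: [472.8, -256.5, 31.2]
ee_rot: [0.99, 0.144, -0.0, -0.0]
contact_force: [-2.1, 1.7, 0.1]
gripper_width: 0.725
gripper_force: 55.0
```

{"fn": "send_rows", "kwargs": {
  "plan": [0,0,-0.001,0,0,0,0,0,-0.001,0,0,0,0,0,0,0,0,0,0,0,0,0,0,0,0,0,0,0,0,0]
}}

```text
time_s: 12.88
ee_pos: [473.0, -256.7, 29.2]
ee_rot: [0.99, 0.144, -0.0, -0.0]
contact_force: [-2.9, 1.4, 0.9]
gripper_width: 0.728
gripper_force: 55.0
```

{"fn": "send_rows", "kwargs": {
  "plan": [-0.0008,0.0004,0,0,0,0,0,0,-0.001,0,0,0,0,0,-0.001,0,0,0,0,0,0,0,0,0,0,0,0,0,0,0]
}}

```text
time_s: 13.5
ee_pos: [472.6, -256.6, 27.5]
ee_rot: [0.99, 0.144, 0.0, 0.0]
contact_force: [0.1, -0.6, 1.5]
gripper_width: 0.725
gripper_force: 55.0
```

{"fn": "send_rows", "kwargs": {
  "plan": [0,0,0,0,0,0,0,0,0,0,0,0,0,0,0,0,0,0,0,0,0,0,0,0,0,0,0,0,0,0],
  "grip": 0
}}

```text
time_s: 14.12
ee_pos: [472.2, -256.3, 27.3]
ee_rot: [0.99, 0.144, -0.0, -0.0]
contact_force: [-0.4, -0.3, -0.0]
gripper_width: 1.002
gripper_force: 0.0
```

{"fn": "send_rows", "kwargs": {
  "plan": [0,0,0.01,0,0,0,0,0,0.02,0,0,0,0,0,0.03,0,0,0,0,0,0.03,0,0,0,0,0,0,0,0,0]
}}

```text
time_s: 14.75
ee_pos: [474.0, -257.8, 120.7]
ee_rot: [0.99, 0.144, 0.002, 0.002]
contact_force: [-0.1, 0.5, -0.0]
gripper_width: 0.995
gripper_force: 0.0
```

{"fn": "send_rows", "kwargs": {
  "plan": [-0.04,0,0,0,0,0,-0.04,0,0,0,0,0,-0.04,0.0,0,0,0,0,0,0,0,0,0,0,0,0,0,0,0,0],
  "grip": 1
}}

```text
time_s: 15.38
ee_pos: [352.5, -256.5, 117.3]
ee_rot: [0.99, 0.144, 0.0, 0.0]
contact_force: [0.4, 0.2, 0.1]
gripper_width: 0.003
gripper_force: 0.0
```

```bash
python3 - <<'E'
from h import *
a=cap('top');b=cap('scene')
o=np.zeros((588,798,3),np.uint8)
f=lambda c,x0,y0:cv2.resize(c['image'][y0:y0+98,x0:x0+66],None,fx=6,fy=6,interpolation=cv2.INTER_CUBIC)
o[:,:396]=f(a,382,182);o[:,402:]=f(b,338,205)
cv2.imwrite('pics/t.png',o[:,:,::-1])
print(ctrl.get_obs()['ee_pos'])
g=cv2.cvtColor(a['image'],cv2.COLOR_RGB2GRAY)
m=np.zeros_like(g);m[175:280,375:450]=g[175:280,375:450]<125
print(np.argwhere(m).mean(0),m.sum())
E
```

```text
[ 352.96436989 -256.53683262  117.36751224]
[231.41030844 415.16152597] 2464
```

View pics/t.png

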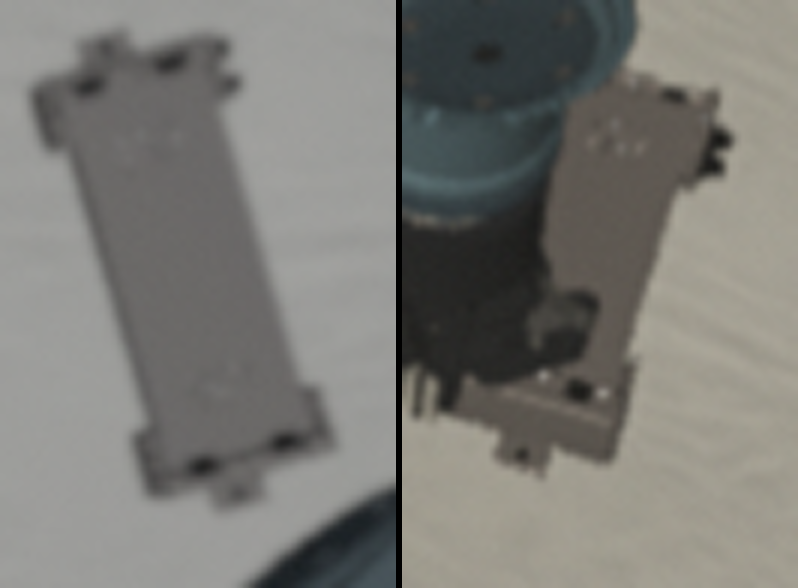

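In the top crop the cover lies inside the rim, with all four black noses visible at (90,85), (170,62), (205,465) and (285,440). The box has not moved. Next is pressing the corners with shut fingers.

{"fn": "send_rows", "kwargs": {
  "plan": [0.033,-0.007,0,0,0,0,0.033,-0.007,0,0,0,0,0.033,-0.008,-0.015,0,0,0,0,0,-0.02,0,0,0,0,0,-0.022,0,0,0]
}}

```text
time_s: 16.1
ee_pos: [452.6, -278.1, 59.3]
ee_rot: [0.989, 0.145, 0.0, 0.0]
contact_force: [-0.1, -0.4, -0.1]
gripper_width: -0.002
gripper_force: 0.0
```

{"fn": "send_rows", "kwargs": {
  "plan": [0,0,-0.006,0,0,0,0,0,-0.003,0,0,0,0,0,-0.002,0,0,0,0,0,-0.001,0,0,0,0,0,0,0,0,0]
}}

```text
time_s: 16.73
ee_pos: [451.4, -278.6, 48.8]
ee_rot: [0.99, 0.144, 0.0, 0.0]
contact_force: [-1.3, 0.8, 0.0]
gripper_width: 0.001
gripper_force: 0.0
```

{"fn": "send_rows", "kwargs": {
  "plan": [0,0,-0.0015,0,0,0,0,0,-0.0015,0,0,0,0,0,-0.0015,0,0,0,0,0,-0.001,0,0,0,0,0,0,0,0,0]
}}

```text
time_s: 17.35
ee_pos: [451.5, -278.7, 43.6]
ee_rot: [0.99, 0.144, 0.0, 0.0]
contact_force: [-2.4, 0.4, 6.8]
gripper_width: -0.005
gripper_force: 3.6
```

{"fn": "send_rows", "kwargs": {
  "plan": [0,0,-0.001,0,0,0,0,0,-0.001,0,0,0,0,0,-0.0005,0,0,0,0,0,0,0,0,0,0,0,0,0,0,0]
}}

```text
time_s: 17.98
ee_pos: [451.9, -279.4, 43.3]
ee_rot: [0.989, 0.145, 0.0, 0.001]
contact_force: [-9.0, 4.8, 26.0]
gripper_width: -0.002
gripper_force: 12.8
```

{"fn": "send_rows", "kwargs": {
  "plan": [0,0,0.005,0,0,0,0,0,0.015,0,0,0,-0.0086,0.0288,0,0,0,0,0,0,-0.007,0,0,0,0,0,-0.005,0,0,0]
}}

```text
time_s: 18.6
ee_pos: [442.9, -249.9, 48.2]
ee_rot: [0.989, 0.145, 0.0, 0.0]
contact_force: [0.1, -0.3, -0.9]
gripper_width: -0.001
gripper_force: 0.0
```

{"fn": "send_rows", "kwargs": {
  "plan": [0,0,-0.002,0,0,0,0,0,-0.002,0,0,0,0,0,-0.0015,0,0,0,0,0,-0.001,0,0,0,0,0,0,0,0,0]
}}

```text
time_s: 19.23
ee_pos: [442.9, -250.2, 43.4]
ee_rot: [0.99, 0.144, -0.0, 0.0]
contact_force: [-5.5, 3.4, 15.8]
gripper_width: 0.001
gripper_force: 8.2
```

{"fn": "send_rows", "kwargs": {
  "plan": [0,0,-0.001,0,0,0,0,0,0,0,0,0,0,0,0.005,0,0,0,0,0,0.02,0,0,0,0,0,0.005,0,0,0]
}}

```text
time_s: 19.85
ee_pos: [443.3, -250.3, 71.8]
ee_rot: [0.99, 0.144, 0.001, 0.001]
contact_force: [-0.3, -0.1, 0.9]
gripper_width: 0.004
gripper_force: 0.0
```

{"fn": "send_rows", "kwargs": {
  "plan": [0.0402,0.0121,0,0,0,0,0.0402,0.0121,0,0,0,0,0.0402,0.012,0,0,0,0,0,0,-0.009,0,0,0,0,0,-0.007,0,0,0]
}}

```text
time_s: 20.48
ee_pos: [562.1, -212.9, 53.2]
ee_rot: [0.989, 0.145, -0.001, -0.001]
contact_force: [0.7, 1.1, -0.0]
gripper_width: 0.001
gripper_force: 0.0
```

{"fn": "send_rows", "kwargs": {
  "plan": [0,0,-0.003,0,0,0,0,0,-0.003,0,0,0,0,0,-0.002,0,0,0,0,0,-0.002,0,0,0,0,0,0,0,0,0]
}}

```text
time_s: 21.1
ee_pos: [563.2, -213.5, 44.9]
ee_rot: [0.99, 0.144, 0.0, 0.0]
contact_force: [0.8, -0.6, 0.1]
gripper_width: 0.0
gripper_force: 0.0
```

{"fn": "send_rows", "kwargs": {
  "plan": [0,0,-0.001,0,0,0,0,0,-0.001,0,0,0,0,0,-0.001,0,0,0,0,0,-0.001,0,0,0,0,0,0,0,0,0]
}}

```text
time_s: 21.72
ee_pos: [563.7, -213.6, 42.9]
ee_rot: [0.989, 0.145, 0.0, 0.0]
contact_force: [-5.5, 3.4, 15.4]
gripper_width: -0.004
gripper_force: 7.9
```

{"fn": "send_rows", "kwargs": {
  "plan": [0,0,-0.001,0,0,0,0,0,0,0,0,0,0,0,0.005,0,0,0,0,0,0.015,0,0,0,0.0086,-0.0288,0,0,0,0]
}}

```text
time_s: 22.35
ee_pos: [572.5, -241.1, 61.3]
ee_rot: [0.989, 0.146, 0.0, 0.0]
contact_force: [-0.6, -1.3, 0.2]
gripper_width: -0.004
gripper_force: 0.0
```

{"fn": "send_rows", "kwargs": {
  "plan": [0,0,-0.007,0,0,0,0,0,-0.005,0,0,0,0,0,-0.002,0,0,0,0,0,-0.002,0,0,0,0,0,0,0,0,0]
}}

```text
time_s: 22.98
ee_pos: [571.7, -241.7, 43.6]
ee_rot: [0.989, 0.145, -0.0, -0.0]
contact_force: [0.5, 0.1, 0.7]
gripper_width: 0.001
gripper_force: 0.0
```

{"fn": "send_rows", "kwargs": {
  "plan": [0,0,-0.001,0,0,0,0,0,-0.001,0,0,0,0,0,-0.001,0,0,0,0,0,-0.001,0,0,0,0,0,0,0,0,0]
}}

```text
time_s: 23.6
ee_pos: [572.3, -242.3, 42.9]
ee_rot: [0.989, 0.145, 0.0, 0.0]
contact_force: [-8.0, 4.8, 20.6]
gripper_width: 0.003
gripper_force: 10.3
```

{"fn": "send_rows", "kwargs": {
  "plan": [0,0,0.005,0,0,0,0,0,0.02,0,0,0,-0.0402,-0.0121,0,0,0,0,-0.0402,-0.0121,0,0,0,0,-0.0402,-0.012,0,0,0,0]
}}

```text
time_s: 24.22
ee_pos: [450.5, -279.0, 65.9]
ee_rot: [0.989, 0.145, 0.0, 0.001]
contact_force: [0.5, -0.2, 0.5]
gripper_width: 0.001
gripper_force: 0.0
```

{"fn": "send_rows", "kwargs": {
  "plan": [0,0,-0.008,0,0,0,0,0,-0.007,0,0,0,0,0,-0.005,0,0,0,0,0,0,0,0,0,0,0,0,0,0,0]
}}

```text
time_s: 24.85
ee_pos: [451.7, -278.1, 44.7]
ee_rot: [0.989, 0.145, -0.0, -0.0]
contact_force: [0.1, -0.1, -0.3]
gripper_width: -0.001
gripper_force: 0.0
```

{"fn": "send_rows", "kwargs": {
  "plan": [0,0,-0.001,0,0,0,0,0,-0.001,0,0,0,0,0,-0.001,0,0,0,0,0,-0.001,0,0,0,0,0,0,0,0,0]
}}

```text
time_s: 25.48
ee_pos: [451.6, -278.7, 42.9]
ee_rot: [0.989, 0.145, 0.0, 0.0]
contact_force: [-6.8, 5.2, 19.2]
gripper_width: 0.003
gripper_force: 9.4
```

{"fn": "send_rows", "kwargs": {
  "plan": [0,0,0.005,0,0,0,0,0,0.015,0,0,0,-0.0086,0.0288,0,0,0,0,0,0,-0.01,0,0,0,0,0,-0.006,0,0,0]
}}

```text
time_s: 26.1
ee_pos: [442.8, -249.9, 44.6]
ee_rot: [0.99, 0.145, 0.0, 0.0]
contact_force: [-0.2, 0.8, -0.5]
gripper_width: 0.002
gripper_force: 0.0
```

{"fn": "send_rows", "kwargs": {
  "plan": [0,0,-0.001,0,0,0,0,0,-0.001,0,0,0,0,0,-0.001,0,0,0,0,0,-0.001,0,0,0,0,0,0,0,0,0]
}}

```text
time_s: 26.72
ee_pos: [442.8, -250.2, 42.9]
ee_rot: [0.99, 0.144, -0.0, 0.0]
contact_force: [-7.5, 4.8, 21.8]
gripper_width: 0.001
gripper_force: 10.6
```

{"fn": "send_rows", "kwargs": {
  "plan": [0,0,0.005,0,0,0,0,0,0.02,0,0,0,0.0402,0.0121,0,0,0,0,0.0402,0.0121,0,0,0,0,0.0402,0.012,0,0,0,0]
}}

```text
time_s: 27.35
ee_pos: [564.6, -213.4, 65.9]
ee_rot: [0.99, 0.144, 0.0, 0.0]
contact_force: [0.3, -1.6, -0.2]
gripper_width: -0.002
gripper_force: 0.0
```

{"fn": "send_rows", "kwargs": {
  "plan": [0,0,-0.01,0,0,0,0,0,-0.007,0,0,0,0,0,-0.004,0,0,0,0,0,0,0,0,0,0,0,0,0,0,0]
}}

```text
time_s: 27.98
ee_pos: [563.0, -213.8, 45.1]
ee_rot: [0.99, 0.144, 0.0, 0.0]
contact_force: [-0.2, 0.2, -0.6]
gripper_width: -0.002
gripper_force: 0.0
```

{"fn": "send_rows", "kwargs": {
  "plan": [0,0,-0.001,0,0,0,0,0,-0.001,0,0,0,0,0,-0.001,0,0,0,0,0,0,0,0,0,0,0,0,0,0,0]
}}

```text
time_s: 28.6
ee_pos: [563.5, -213.5, 43.0]
ee_rot: [0.99, 0.145, 0.0, 0.0]
contact_force: [-3.5, 2.2, 9.4]
gripper_width: -0.002
gripper_force: 4.3
```

{"fn": "send_rows", "kwargs": {
  "plan": [0,0,0.005,0,0,0,0,0,0.02,0,0,0,-0.03,0.02,0.04,0,0,0,-0.04,0.03,0.03,0,0,0,-0.05,0.03,0.02,0,0,0]
}}

```text
time_s: 29.22
ee_pos: [443.4, -133.3, 159.6]
ee_rot: [0.99, 0.144, 0.002, 0.001]
contact_force: [-0.2, -0.4, 1.5]
gripper_width: 0.003
gripper_force: 0.0
```

{"fn": "send_rows", "kwargs": {
  "plan": [-0.05,0.03,0,0,0,0,-0.05,0.03,0,0,0,0,-0.04,0.03,0,0,0,0,0,0,0,0,0,0,0,0,0,0,0,0]
}}

```text
time_s: 29.85
ee_pos: [304.4, -44.0, 158.1]
ee_rot: [0.99, 0.144, 0.001, 0.001]
contact_force: [-0.3, -1.1, -0.2]
gripper_width: -0.003
gripper_force: 0.0
```

```bash
python3 - <<'E'
from h import *
a=cap('top','end.png'); g=cv2.cvtColor(a['image'],cv2.COLOR_RGB2GRAY)
t0=cv2.cvtColor(cv2.imread('pics/top0.png'),cv2.COLOR_BGR2GRAY)
# the four noses, then bystander area change
for x,y in [(396.5,196.1),(410.2,192.3),(415.1,259.4),(428.8,255.5)]:
    w=lambda i:i[int(y)-3:int(y)+5,int(x)-3:int(x)+5]; k=w(g); print(k.min(),(np.argwhere(k<75).mean(0)+[int(y)-3,int(x)-3]).round(1)[::-1],(k<75).sum(),(w(t0)<75).sum())
print('bystanders',np.abs(g[95:160,265:400].astype(int)-t0[95:160,265:400]).max(), ctrl.get_obs()['ee_pos'])
E
```

```text
44 [396.3 196. ] 13 12
44 [410.1 192.3] 16 16
38 [415.2 259.3] 17 18
33 [429.3 255.1] 15 18
bystanders 3 [304.44364381 -44.15131225 157.89241352]
```

All four noses show over the cover, every corner stops at the home height, and the box and bystanders have not moved.

```bash
python3 -c "
from workcell import ctrl
print(ctrl.hand_in())"
```

```text
the job is handed in; nothing more can be done
None
```

The battery cover is on the control box and the job is handed in. All four corners stopped solid at the home height, all four clip noses show over the cover, and the box, valve, elbow and cup are unmoved, after about 30 s of the 67 s allowed.

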